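# Seat the collimator tube in the ring rail

## Robot

A 6-joint arm with a two-finger parallel gripper is mounted at the origin on the work surface. World frame = base frame: x ahead of the robot, y to its left, z up, the work surface at z = 0. Lengths are in m, angles in rad, forces in N, time in s.
With the tool pointing down it reaches from about 0.225 to 0.875 m from the base axis. Payload 3.4 kg.
Tool frame: the origin (TCP) lies at the very end of the fingers, on their centre line; the grasp point (between the pads) lies 19 mm behind it; z points along the fingers, y is the direction in which the jaws open and shut (so a half turn about z gives the same grasp; the last joint's range is limited). The gripper opens to 85 mm and grips with 20 to 120 N. Pads are 22 mm wide; open, the fingers measure 114 mm over their backs; the gripper's body (76 mm by 85 mm) begins 54 mm behind the grasp point. The pads swing forward as they close: fully open they stand 13 mm farther back than shut.
Start: joints at [1.228, 0.276, 1.505, -0, 1.361, -0.121], TCP at [0.127, 0.561, 0.231] pointing down, gripper open.
Joint ranges: [-2.89, 2.89], [-0.75, 2.08], [0.22, 2.7], [-1.18, 4.32], [0.11, 2.71], [-2.7, 2.7]. Speed limits (rad/s): [2.57, 2.57, 3.14, 3.14, 3.14, 3.14].

## Interface

Orientations are given as a unit quaternion [w, x, y, z].
In Python, from rig import manip, viewer, job gives the robot as it stands.
- The arm moves only by the shell command python3 -m crank 'ROWS' [OPENING] [FORCE]. ROWS is JSON, a list of rows, each a list of 6 numbers: the shift along the tool's x, y, z in m, then the turn, a rotation vector about the tool's x, y, z in degrees. In form: [[dx, dy, dz, rx, ry, rz], ...]. A call has 1 to 20 rows; each row is the pose to reach, as a shift and turn from the pose measured when the call began, along the tool's axes at that moment; what a row does not reach only later rows make up. A row lasts 1/8 s, in which the tool goes at most 62.5 mm and 10.7 degrees, less where a joint would pass 70% of its speed; a pose out of reach is approached as far as the arm can. A call with a gripper value outside its range is refused whole. OPENING is the opening, from 0 (shut) to 1 (fully open), set as the call begins (- or left out, the last holds). The fingers move at their own pace and stop on an object; FORCE is the grip in N (left out, the last holds). Time passes only in rows, so rows that repeat a pose let the fingers close. It gives the time, the measured TCP pose, the force and the opening at its end, in the units of the state.
- manip.get_state(): the state, without advancing time (a new reading comes with each control period).
- viewer.get_image(name): name is "scene" or "top" or "wrist"; returns a dict with "frame" (480x640x3 uint8, blue, green, red), "range_z" (480x640 float32, m along the optical axis (not along the pixel's ray), 0 where there is no reading), "intrinsics" (3x3 intrinsics, pixels), "D" ([k1, k2, p1, p2, k3] as OpenCV has them; the pictures are not rectified), "world_from_camera" (4x4, takes a point from camera to world coordinates); the wrist camera has in their place "mount" (4x4, takes a point from camera to tool coordinates, whose origin is the TCP and whose axes are the flange's). Camera axes: x right, y up, looking along -z (the intrinsics and any distortion apply to the point x, -y, -z); pixel columns grow to the right and rows downward; lengths in m; the calibration is good to about 2 mm. A picture is of the moment at which its call begins: read the wrist's pose just before it.
- job.sign_off(): hands the job in, once; it reports no verdict.
The state is a dict: "clock": time; "qpos": joint angles; "qd": joint speeds; "effort": joint torques, N m; "position": TCP position; "ee_rot": TCP orientation; "contact_force": force on the tool from outside, world axes, zero at the start; "moment": the same for the moment, N m; "width": finger opening in m.
Only numpy, scipy, OpenCV 4.12 (cv2) and the standard library are available. Lean on these libraries where they do the work, as an engineer would, in place of code of your own. Each camera call takes 0.05 s, during which the arm holds its last target. There are 200 camera calls.

## Task

Take the steel collimator tube off its cradle and pass it, bare tapered end first, through the row of rings on the rail, from the widest ring on, until the smallest ring stops it. Press it home against that smallest ring with light pressure for a moment, so that no gap is left, but do not force anything: the push must stay under about 10 N. Then let go, leaving the tube lying in the rings against its stop, and leave everything else on the desk as it was.

Things in the scene. Friction and masses are not known exactly. Their poses are not given: they have to be found in the camera images.
- tube_centre (a point): Loose steel collimator tube (solid rod, 225 mm long, about 0.12 kg): point on its axis at half its length, its balance point lies 12 mm nearer the nose; x axis towards the bare nose (roll arbitrary). Shaft 16 mm in diameter, tapering over the last 4 mm to a flat 12 mm nose face; the last 40 mm at the tail are a black sleeve, 24 mm in diameter. Starts level in the cradle, axis 40 mm above the desk.
- tube_nose (a point): Centre of the tube's flat nose face, 112.5 mm from tube_centre along the tube's x axis. Grip the shaft 44 to 56 mm tailward of tube_centre (between the cradle's vees, clear of the sleeve): the nose then reaches the stop before the fingers reach the widest ring.
- cradle_axis (a point): Fixed grey cradle of the tube: point on the lying tube's axis line, 40 mm above the desk, within 2 mm of tube_centre; x along the tube towards its nose. Base plate 200 x 60 mm, 6 mm thick; two vees 14 mm long, at x = -93 mm (under the sleeve) and +40 mm (under the shaft), nowhere higher than 41 mm above the desk.
- ring_wide (a point): Bore centre of the first, widest ring on the fixed aluminium rail (12 mm thick, 50 mm wide, from 24 mm before this ring to 176 mm after). x: level, along the axis of all rings, the way the tube goes in; z up. 85 mm above the desk. Upright rings 8 mm thick, at x = 0, 33, 66 mm: bores 21, 19, 17.5 mm, outer diameters 42, 37, 33 mm.
- ring_third (a point): Bore centre of the third ring (17.5 mm bore), 66 mm beyond ring_wide along the row; same axes. Beyond it on the same axis stands the fourth, smallest ring (bore 10 mm, outer 26 mm, 8 mm thick), which the 12 mm nose face cannot enter. It is clamped fast anywhere with its near face 104 to 142 mm beyond ring_wide: its place is not measured, feel for it. It does not yield: force builds up steeply.
Things that resemble listed ones, but are neither listed nor needed, are in the scene too. What is shaped like the part that bears tube_centre but orange is not meant.

How it is judged:
By the outcome, as a careful person would: the job done as asked, in the order asked, and still so for the second after the job is handed in, with the robot touching nothing.
It also fails if it takes over 69 s, if anything falls off the work surface, if the arm or the gripper's body presses on something with over 40 N, if the wrist force passes 120 N, or if a joint passes its speed limit or range.

## Working session

There is one attempt and no reset: what is moved stays moved. The work goes in short steps, Python scripts to look and compute and a shell command to move; the robot and the scene stay as the last step left them, time stands still between calls to the robot, and variables do not carry over. Pictures are saved under pics/ and viewed, about 8 in all and at most 12, crops included, and the job is handed in when it is done.

```bash
ls; mkdir -p pics; cat > h.py <<'E'
import numpy as np, cv2
from rig import manip, viewer, job
from scipy.spatial.transform import Rotation as R
def T_tool():
    s=manip.get_state(); T=np.eye(4); q=s['ee_rot']
    T[:3,:3]=R.from_quat([q[1],q[2],q[3],q[0]]).as_matrix(); T[:3,3]=s['position']; return T
def grab(name):
    T=T_tool(); d=viewer.get_image(name)
    d['T']=T@d['mount'] if name=='wrist' else np.array(d['world_from_camera']); return d
def rays(d,px):
    p=cv2.undistortPoints(np.array(px,float).reshape(-1,1,2),np.array(d['intrinsics']),np.array(d['D'])).reshape(-1,2)
    v=np.c_[p[:,0],-p[:,1],-np.ones(len(p))]
    return d['T'][:3,3],v@d['T'][:3,:3].T
def plane(d,px,z):
    o,v=rays(d,px); return o+v*((z-o[2])/v[:,2])[:,None]
def depth(d,px):
    o,v=rays(d,px); r=np.array([d['range_z'][int(round(y)),int(round(x))] for x,y in px]); return o+v*r[:,None]
def cloud(d):
    px=np.stack(np.meshgrid(np.arange(640),np.arange(480)),-1).reshape(-1,2)
    o,v=rays(d,px); r=d['range_z'].reshape(-1,1); return (o+v*r).reshape(480,640,3)
E
python3 - <<'E'
from h import *
print(manip.get_state())
a=grab('top');b=grab('scene')
for n,d in(('top',a),('scene',b)):
    cv2.imwrite(f'pics/{n}0.png',d['frame']); print(n,d['T'].round(3).tolist(),d['intrinsics'])
    np.savez(f'{n}0.npz',**{k:np.array(v) for k,v in d.items()})
E
```

```text
pics
{'clock': 0.0, 'qpos': array([ 1.22799833e+00,  2.76624112e-01,  1.50616694e+00, -2.65175213e-05,
        1.36070167e+00, -1.21010441e-01]), 'qd': array([-0.00199435,  0.00073719, -0.00098667,  0.00059446,  0.00141572,
        0.00285293]), 'effort': array([-5.62541882e-04, -4.16780448e+01, -2.45820379e+01,  1.41469377e-05,
        1.07293355e-02, -4.84165497e-06]), 'position': array([0.12632079, 0.56039422, 0.23040965]), 'ee_rot': array([-2.05729097e-04,  1.10663821e-01,  9.93857442e-01, -9.27578302e-04]), 'contact_force': array([ 0.52306914, -0.55773038,  0.16446765]), 'moment': array([0.00818849, 0.01220434, 0.03108543]), 'width': 0.08541912845465126}
top [[0.028, 0.984, -0.177, 0.279], [-0.999, 0.025, -0.02, -0.178], [-0.015, 0.178, 0.984, 1.294], [0.0, 0.0, 0.0, 1.0]] [[555.28787235   0.         325.2679596 ]
 [  0.         555.28787235 227.35529841]
 [  0.           0.           1.        ]]
scene [[-0.407, -0.762, 0.503, 1.124], [0.913, -0.332, 0.236, 0.139], [-0.013, 0.556, 0.831, 1.156], [0.0, 0.0, 0.0, 1.0]] [[595.96883932   0.         304.63560493]
 [  0.         595.96883932 224.4542872 ]
 [  0.           0.           1.        ]]
```

View pics/top0.png

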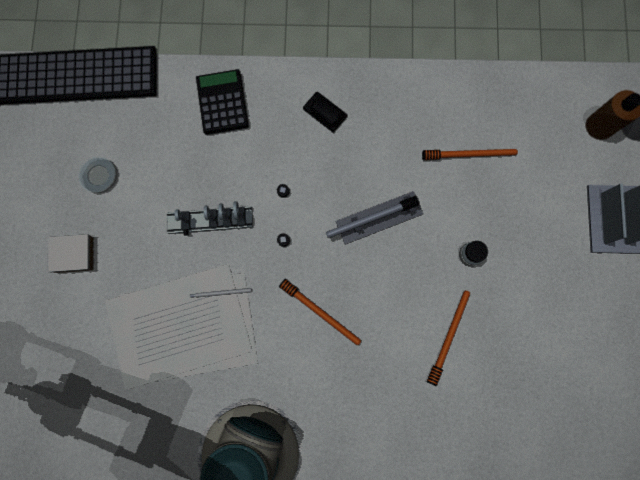

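View pics/scene0.png

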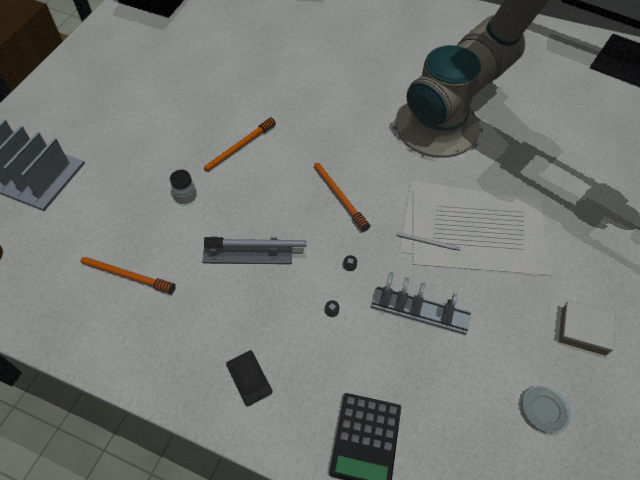

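The top view shows the tube with its nose at (328,233) and its sleeve at (415,203). The rail runs from (254,216) at the wide-ring end to (167,222), with rings at about x = 243, 227 and 211, and the stop near 184. The scene view agrees: tube from (210,243) to (305,243), rings at 388, 404 and 420, stop at 452. Next I'll take rough world positions from depth.

```bash
python3 - <<'E'
from h import *
d=dict(np.load('top0.npz')); P=cloud(d)
w=grab('wrist'); print('mount',np.round(w['mount'],3).tolist(),w['intrinsics'][0][0])
for n,px in dict(nose=(329,233),mid=(370,219),slv=(412,204),r1=(243,212),r2=(227,213),r3=(211,214),r4=(184,216),railR=(252,222),railL=(170,228)).items():
    x,y=px; q=P[y-4:y+5,x-4:x+5].reshape(-1,3); i=q[:,2].argmax(); print(n,P[y,x].round(3),'top',q[i].round(3),'med',np.median(q,0).round(3))
m=(P[...,0]>.2)&(P[...,0]<.6)&(P[...,1]<.2)&(P[...,1]>-.0)&(P[...,2]>.01)
print(np.histogram(P[m][:,2],np.arange(.01,.13,.01)))
E
```

```text
mount [[-0.0, 0.96, 0.279, 0.071], [1.0, 0.0, -0.0, 0.0], [-0.0, 0.279, -0.96, -0.143], [0.0, 0.0, 0.0, 1.0]] 338.8718856028436
nose [ 0.491 -0.162  0.046] top [ 0.49  -0.169  0.052] med [ 0.493 -0.162  0.044]
mid [ 0.526 -0.255  0.047] top [ 0.279 -0.178  1.294] med [ 0.527 -0.255  0.045]
slv [ 0.562 -0.35   0.052] top [ 0.565 -0.351  0.058] med [ 0.563 -0.35   0.05 ]
r1 [0.539 0.041 0.025] top [0.52  0.041 0.075] med [0.539 0.041 0.024]
r2 [0.536 0.079 0.023] top [0.516 0.074 0.089] med [0.533 0.075 0.027]
r3 [0.525 0.107 0.064] top [0.517 0.107 0.103] med [0.525 0.109 0.045]
r4 [0.526 0.179 0.025] top [0.512 0.171 0.084] med [0.524 0.173 0.026]
railR [0.519 0.021 0.007] top [0.512 0.021 0.022] med [0.519 0.021 0.008]
railL [0.5   0.215 0.007] top [0.508 0.217 0.017] med [0.5   0.214 0.011]
(array([810, 515,  23,  22,  18,  18,  58,  49, 131,  95,   0]), array([0.01, 0.02, 0.03, 0.04, 0.05, 0.06, 0.07, 0.08, 0.09, 0.1 , 0.11,
       0.12]))
```

```bash
python3 -m crank '[[-0.483,-0.373,-0.02,0,0,73],[-0.483,-0.373,-0.02,0,0,73],[-0.483,-0.373,-0.02,0,0,73],[-0.483,-0.373,-0.02,0,0,73],[-0.483,-0.373,-0.02,0,0,73],[-0.483,-0.373,-0.02,0,0,73],[-0.483,-0.373,-0.02,0,0,73],[-0.483,-0.373,-0.02,0,0,73],[-0.483,-0.373,-0.02,0,0,73],[-0.483,-0.373,-0.02,0,0,73],[-0.483,-0.373,-0.02,0,0,73],[-0.483,-0.373,-0.02,0,0,73],[-0.483,-0.373,-0.02,0,0,73],[-0.483,-0.373,-0.02,0,0,73]]'
python3 - <<'E'
from h import *
d=grab('wrist'); cv2.imwrite('pics/w1.png',d['frame']); np.savez('w1.npz',**{k:np.array(v) for k,v in d.items()})
P=cloud(d); m=(P[...,2]>.02)&(P[...,2]<.12)&(d['range_z']>0)
print(T_tool().round(3)); print(np.histogram(P[m][:,2],np.arange(.02,.13,.01)))
E
```

```text
clock: 1.9
position: [0.5148, 0.0915, 0.2513]
ee_rot: [0.0, 0.679, 0.734, -0.001]
contact_force: [0.3, 0.3, 0.0]
width: 0.0856
[[-0.076  0.997 -0.     0.515]
 [ 0.997  0.076 -0.001  0.091]
 [-0.001 -0.    -1.     0.251]
 [ 0.     0.     0.     1.   ]]
(array([13104,    59,    56,    60,    77,   410,   224,   779,   660,
           0]), array([0.02, 0.03, 0.04, 0.05, 0.06, 0.07, 0.08, 0.09, 0.1 , 0.11, 0.12]))
```

View pics/w1.png

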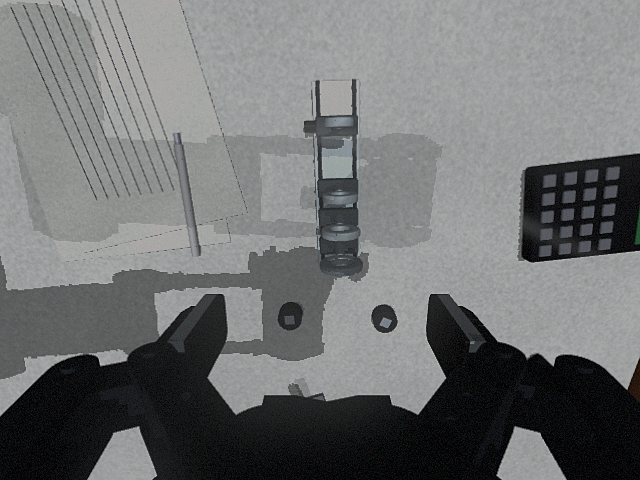

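The wrist view shows the rail running straight up the image. The wide ring is at (340,265), the second at (340,232), the third at (340,198) and the stop at (337,122). I'll fit the rings from the range points.

```bash
cat > ringfit.py <<'E'
from h import *
from scipy.optimize import least_squares
def fitrings(d,verbose=True):
    P=cloud(d).reshape(-1,3); P=P[(d['range_z'].reshape(-1)>0)]
    m=(P[:,2]>.07)&(P[:,2]<.112)&(abs(P[:,0]-.515)<.04)&(P[:,1]>0.0)&(P[:,1]<.21); Q=P[m]
    # upper rim points of each ring: rough y clusters
    h,e=np.histogram(Q[:,1],np.arange(0,.21,.004)); print(list(zip((e[:-1]*1000).astype(int),h)))
    return Q
E
python3 - <<'E'
from ringfit import *
d=dict(np.load('w1.npz')); Q=fitrings(d)
Z=cloud(d)
for r in (118,124,192,198,225,232,258,265): print(r,[tuple((Z[r,c]*1000).round().astype(int)) for c in (326,333,340,347,354)])
c=cv2.resize(d['frame'][70:290,280:400],None,fx=2.7*1.0,fy=2.7,interpolation=cv2.INTER_CUBIC)
t=dict(np.load('top0.npz'))['frame'][180:250,160:290]
c2=cv2.resize(t,None,fx=3.5,fy=3.5,interpolation=cv2.INTER_CUBIC)
o=np.zeros((600,800,3),np.uint8); o[:594,:324]=c[:594]; o[:245,330:330+455]=c2; cv2.imwrite('pics/c1.png',o)
E
```

```text
[(np.int64(0), np.int64(0)), (np.int64(4), np.int64(0)), (np.int64(8), np.int64(0)), (np.int64(12), np.int64(0)), (np.int64(16), np.int64(0)), (np.int64(20), np.int64(0)), (np.int64(24), np.int64(0)), (np.int64(28), np.int64(0)), (np.int64(32), np.int64(0)), (np.int64(36), np.int64(0)), (np.int64(40), np.int64(18)), (np.int64(44), np.int64(196)), (np.int64(48), np.int64(397)), (np.int64(52), np.int64(139)), (np.int64(56), np.int64(0)), (np.int64(60), np.int64(0)), (np.int64(64), np.int64(0)), (np.int64(68), np.int64(0)), (np.int64(72), np.int64(4)), (np.int64(76), np.int64(120)), (np.int64(80), np.int64(307)), (np.int64(84), np.int64(140)), (np.int64(88), np.int64(0)), (np.int64(92), np.int64(0)), (np.int64(96), np.int64(0)), (np.int64(100), np.int64(0)), (np.int64(104), np.int64(0)), (np.int64(108), np.int64(95)), (np.int64(112), np.int64(193)), (np.int64(116), np.int64(147)), (np.int64(120), np.int64(0)), (np.int64(124), np.int64(0)), (np.int64(128), np.int64(0)), (np.int64(132), np.int64(0)), (np.int64(136), np.int64(0)), (np.int64(140), np.int64(0)), (np.int64(144), np.int64(0)),
[... 1620 characters left out ...]
64(25))]
232 [(np.int64(515), np.int64(82), np.int64(97)), (np.int64(521), np.int64(83), np.int64(100)), (np.int64(527), np.int64(84), np.int64(100)), (np.int64(534), np.int64(85), np.int64(101)), (np.int64(540), np.int64(85), np.int64(99))]
258 [(np.int64(517), np.int64(50), np.int64(76)), (np.int64(524), np.int64(50), np.int64(76)), (np.int64(531), np.int64(51), np.int64(76)), (np.int64(538), np.int64(52), np.int64(77)), (np.int64(545), np.int64(53), np.int64(77))]
265 [(np.int64(517), np.int64(50), np.int64(97)), (np.int64(524), np.int64(51), np.int64(98)), (np.int64(537), np.int64(15), np.int64(0)), (np.int64(537), np.int64(52), np.int64(96)), (np.int64(543), np.int64(53), np.int64(98))]
```

View pics/c1.png

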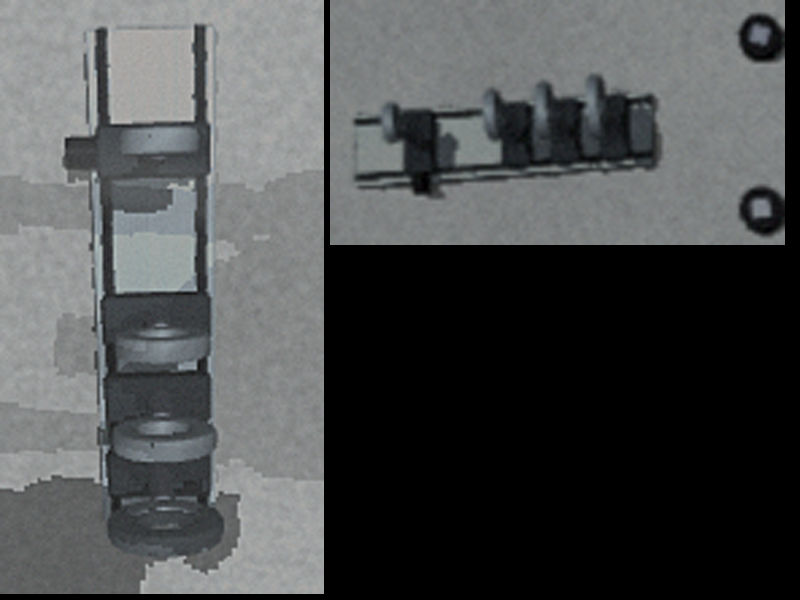

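The crop confirms it: the wide ring is at the bottom, then the second and third, with the clamped stop ring at the top. Next I'll fit the known-radius circles and solve for the axis.

```bash
cat > ringfit.py <<'E'
from h import *
from scipy.optimize import least_squares
def fitrings(d):
    """world axis from all outer rims: x,y of ring_wide, z, yaw"""
    P=cloud(d).reshape(-1,3)[d['range_z'].reshape(-1)>0]
    out=[]
    for yc,xc,Ro in((.049,.5295,.021),(.082,.527,.0185),(.115,.5245,.0165),(.177,.519,.013)):
        Q=P[(abs(P[:,1]-yc)<.012)&(abs(P[:,0]-xc)<.022)&(P[:,2]>.085)&(P[:,2]<.115)]
        p=np.array([xc,.085])
        for it in range(8):
            r=np.hypot(Q[:,0]-p[0],Q[:,2]-p[1])-Ro; S=Q[abs(r)<(.005 if it<3 else .0025)]
            p=least_squares(lambda p:np.hypot(S[:,0]-p[0],S[:,2]-p[1])-Ro,p,loss='soft_l1',f_scale=.0005).x
        y=S[:,1]; c=(np.percentile(y,2)+np.percentile(y,98))/2
        out.append([p[0],c,p[1]]); print(np.round(np.array(out[-1])*1000,1),len(S),'y',np.round(np.percentile(y,[2,98])*1000,1))
    return np.array(out)
E
python3 - <<'E'
from ringfit import *
for f in('w1.npz',):
    o=fitrings(dict(np.load(f))); k=np.polyfit(o[:,1],o[:,0],1); print(k,np.degrees(np.arctan(-k[0])),np.polyval(k,o[:,1])-o[:,0])
E
```

```text
[532.1  48.2  85.1] 370 y [43.4 53.1]
[528.6  81.   85.2] 343 y [76.5 85.5]
[525.2 113.6  85.2] 321 y [109.2 118.1]
[518.6 177.5  85.2] 292 y [173.2 181.8]
[-0.10447714  0.53710369] 5.9644602597700525 [-9.40417101e-07 -3.59841182e-06  7.33723614e-06 -2.79840721e-06]
```

```bash
python3 -m crank '[[-0.437,0.009,0,0,0,-16.6],[-0.437,0.009,0,0,0,-16.6],[-0.437,0.009,0,0,0,-16.6],[-0.437,0.009,0,0,0,-16.6],[-0.437,0.009,0,0,0,-16.6],[-0.437,0.009,0,0,0,-16.6],[-0.437,0.009,0,0,0,-16.6],[-0.437,0.009,0,0,0,-16.6],[-0.437,0.009,0,0,0,-16.6],[-0.437,0.009,0,0,0,-16.6]]'
python3 - <<'E'
from h import *
d=grab('wrist'); cv2.imwrite('pics/w2.png',d['frame']); np.savez('w2.npz',**{k:np.array(v) for k,v in d.items()})
print(T_tool().round(3))
P=cloud(d); Q=P.reshape(-1,3)
Q=Q[(d['range_z'].reshape(-1)>0)&(Q[:,2]>.0425)&(Q[:,2]<.062)&(Q[:,0]>.44)&(Q[:,0]<.61)&(Q[:,1]<-.12)&(Q[:,1]>-.40)]
c=Q[:,:2].mean(0); u=np.linalg.svd(Q[:,:2]-c,full_matrices=False)[2][0]; u*=np.sign(u[1]); n=np.array([-u[1],u[0]])
# shaft: nose-side ; fit circle R 8mm
from scipy.optimize import least_squares
for it in range(6):
    a=(Q[:,:2]-c)@u; b=(Q[:,:2]-c)@n; lo,hi=a.min(),a.max()
    tail=np.percentile(a,.3); 
    S=(a>tail+.05)&(a<tail+.21)&(abs(b)<.012)
    A,B,Z=a[S],b[S],Q[S,2]
    f=lambda p:np.hypot(B-p[0]-p[1]*A,Z-p[2]-p[3]*A)-.008
    p=least_squares(f,[0,0,.04,0],loss='soft_l1',f_scale=.0005).x
    c=c+n*p[0]; u=u+n*p[1]; u/=np.linalg.norm(u); n=np.array([-u[1],u[0]])
a=(Q[:,:2]-c)@u; b=(Q[:,:2]-c)@n; k=abs(b)<.012
print('c',c,'u',u,'yaw',np.degrees(np.arctan2(u[1],u[0])),'z',p[2:],'ends',np.percentile(a[k],[0,.3,99.7,100]))
lo,hi=np.percentile(a[k],[.3,99.7]); print('len',hi-lo)
tz=Q[k][:,2]; 
for s in np.arange(lo,hi,.01): 
    m=k&(abs(a-s)<.003); print(round(s-lo,3),(Q[m][:,2].max()*1000).round(1) if m.any() else None,end=' ')
np.save('tube.npy',np.r_[c,u,lo,hi,p[2]])
print(c+u*hi,c+u*(hi-.1125))
E
```

```text
clock: 3.2
position: [0.5574, -0.3418, 0.2521]
ee_rot: [0.0, 0.566, 0.825, -0.0]
contact_force: [-0.1, 0.2, -0.1]
width: 0.0856
[[-0.36   0.933 -0.     0.557]
 [ 0.933  0.36  -0.001 -0.342]
 [-0.001 -0.    -1.     0.252]
 [ 0.     0.     0.     1.   ]]
c [ 0.53310494 -0.26012294] u [-0.38683495  0.92214897] yaw 112.75770369927633 z [ 0.04076471 -0.0014955 ] ends [-0.1109499  -0.11027827  0.10529573  0.10652992]
len 0.21557399384309817
0.0 54.1 0.01 54.8 0.02 54.5 0.03 54.5 0.04 54.1 0.05 50.1 0.06 49.9 0.07 50.1 0.08 50.1 0.09 50.5 0.1 50.1 0.11 49.7 0.12 50.2 0.13 49.9 0.14 50.6 0.15 51.9 0.16 50.1 0.17 50.6 0.18 50.0 0.19 50.0 0.2 50.5 0.21 49.8 [ 0.49237287 -0.1630246 ] [ 0.5358918  -0.26676636]
```

View pics/w2.png

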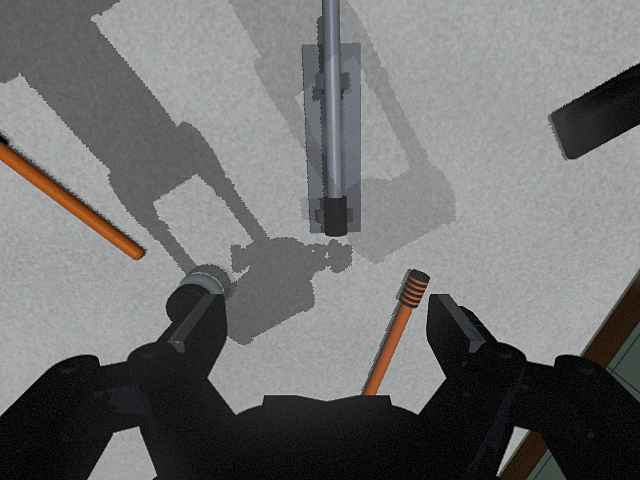

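The view shows the tube running from the sleeve at (336,215) up past the top of the image (331,0). The bottle at (200,285) and the orange rod at (413,280) are both clear of the descent. The nose is cut off, so I'm using the tail end. I'll go lower and check the lateral position.

```bash
python3 -m crank '[[0.035,0.008,0.06,0,0,-1.7],[0.035,0.008,0.12,0,0,-1.7],[0.035,0.008,0.12,0,0,-1.7],[0.035,0.008,0.12,0,0,-1.7],[0.035,0.008,0.12,0,0,-1.7]]'
cat > tubefit.py <<'E'
from h import *
from scipy.optimize import least_squares
E
python3 - <<'E'
from h import *
from scipy.optimize import least_squares
d=grab('wrist'); np.savez('w3.npz',**{k:np.array(v) for k,v in d.items()}); T=T_tool(); print(T.round(4))
P=cloud(d); Q=P.reshape(-1,3); Q=Q[(d['range_z'].reshape(-1)>0)]
t=np.load('tube.npy'); c,u=t[:2],t[2:4]; n=np.array([-u[1],u[0]])
a=(Q[:,:2]-c)@u; b=(Q[:,:2]-c)@n
for lo,hi,Rr in((-.06,.03,.008),(.05,.09,.008),(-.108,-.078,.012)):
    p=[0,0,.04,0]
    for w in(.006,.002,.002):
        S=(a>lo)&(a<hi)&(abs(np.hypot(b-p[0]-p[1]*a,Q[:,2]-p[2]-p[3]*a)-Rr)<w)&(Q[:,2]>.04); A,B,Z=a[S],b[S],Q[S,2]
        if S.sum()<20: break
        p=least_squares(lambda p:np.hypot(B-p[0]-p[1]*A,Z-p[2]-p[3]*A)-Rr,p,loss='soft_l1',f_scale=.0005).x
    print(S.sum(),p)
tip=T[:3,3]; g=tip[:2]-c; print('TCP along',g@u,'lat',g@n, 'toolx yaw',np.degrees(np.arctan2(T[1,0],T[0,0])))
k=(abs(b)<.012)&(Q[:,2]>.045)&(Q[:,2]<.06); print('ends',np.percentile(a[k],[0,.3,99.7,100]))
for s in np.arange(-.08,-.06,.002): m=k&(abs(a-s)<.001); print(round(s,3),Q[m][:,2].max() if m.any() else None)
E
```

```text
clock: 3.88
position: [0.5543, -0.3078, 0.1354]
ee_rot: [0.003, 0.553, 0.833, -0.001]
contact_force: [-0.2, -1.2, 0.8]
width: 0.0851
[[-0.3873  0.9219  0.0045  0.554 ]
 [ 0.9219  0.3873 -0.0042 -0.3077]
 [-0.0056  0.0026 -1.      0.1352]
 [ 0.      0.      0.      1.    ]]
2995 [ 0.00018032 -0.00049883  0.04074017 -0.00163052]
1840 [ 7.14710009e-05  2.65369146e-03  4.09624188e-02 -4.61142366e-03]
1167 [ 1.90726056e-04 -6.71303815e-06  4.05684987e-02 -3.71974413e-03]
TCP along -0.05197049661586759 lat -0.0008765282025836665 toolx yaw 112.78849676921308
ends [-0.11095749 -0.11019005  0.09708069  0.09809388]
-0.08 0.054313818014828014
-0.078 0.05414569589094337
-0.076 0.05424984750870848
-0.074 0.053839855141619986
-0.072 0.05327333120556238
-0.07 0.05401692818275819
-0.068 0.050837162457135154
-0.066 0.050473459230988366
-0.064 0.04969628827398975
-0.062 0.049677966012693
-0.06 0.050042645964689686
```

```bash
python3 -m crank '[[0.002,-0.001,0.05,0,0,0],[0.002,-0.001,0.09,0,0,0],[0.002,-0.001,0.113,0,0,0],[0.002,-0.001,0.113,0,0,0],[0.002,-0.001,0.113,0,0,0]]' && python3 -m crank '[[0,0,0,0,0,0],[0,0,0,0,0,0],[0,0,0,0,0,0],[0,0,0,0,0,0],[0,0,0,0,0,0],[0,0,0,0,0,0],[0,0,0,0,0,0],[0,0,0,0,0,0]]' 0 60
```

```text
clock: 4.55
position: [0.5542, -0.3079, 0.0241]
ee_rot: [0.005, 0.554, 0.833, -0.001]
contact_force: [0.2, -0.1, 0.1]
width: 0.0856
clock: 5.55
position: [0.5532, -0.3084, 0.0245]
ee_rot: [0.004, 0.553, 0.833, -0.001]
contact_force: [-3.9, -1.9, 6.0]
width: 0.0141
```

```bash
python3 -m crank '[[0,0,-0.02,0,0,0],[0,0,-0.06,0,0,0],[0,0,-0.11,0,0,0],[0,0,-0.11,0,0,0],[0,0,-0.11,0,0,0],[0,0,-0.11,0,0,0]]'
cat > held.py <<'E'
from h import *
from scipy.optimize import least_squares
def held(d,T):
    """held tube in tool coordinates, from wrist range: axis line y=p0+p1*x, z=p2+p3*x ; nose x"""
    P=cloud(d).reshape(-1,3)[d['range_z'].reshape(-1)>0]; q=(P-T[:3,3])@T[:3,:3]
    x,y,z=q.T; p=[0,0,-.019,0]
    for w in(.012,.005,.0025,.002):
        S=(x>.03)&(x<.15)&(abs(np.hypot(y-p[0]-p[1]*x,z-p[2]-p[3]*x)-.008)<w); X,Y,Z=x[S],y[S],z[S]
        p=least_squares(lambda p:np.hypot(Y-p[0]-p[1]*X,Z-p[2]-p[3]*X)-.008,p,loss='soft_l1',f_scale=.0005).x
    k=(np.hypot(y-p[0]-p[1]*x,z-p[2]-p[3]*x)<.0105)&(x>.03)&(x<.25)
    return S.sum(),p,np.percentile(x[k],[99,99.7,100])
E
python3 - <<'E'
from held import *
T=T_tool(); d=grab('wrist'); cv2.imwrite('pics/w4.png',d['frame']); np.savez('w4.npz',**{k:np.array(v) for k,v in d.items()})
print(T.round(4)); print(held(d,T)); print(manip.get_state()['contact_force'],manip.get_state()['width'])
E
```

```text
clock: 6.3
position: [0.5517, -0.3067, 0.1324]
ee_rot: [0.002, 0.553, 0.833, -0.001]
contact_force: [-1.1, -0.2, -0.7]
width: 0.0142
[[-3.877e-01  9.218e-01  2.800e-03  5.517e-01]
 [ 9.218e-01  3.877e-01 -4.500e-03 -3.067e-01]
 [-5.200e-03  9.000e-04 -1.000e+00  1.324e-01]
 [ 0.000e+00  0.000e+00  0.000e+00  1.000e+00]]
(np.int64(11376), array([-8.07495618e-05,  1.98468311e-04, -1.62283588e-02,  1.13148496e-03]), array([0.11203803, 0.11283204, 0.11463773]))
[-1.37428226  0.22919793 -1.2446495 ] 0.014683150870503932
```

View pics/w4.png

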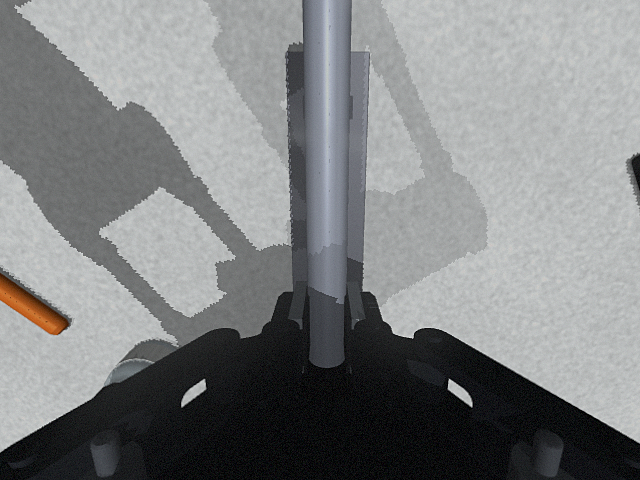

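The wrist view shows the tube held straight along the tool x axis (column about 328). The cradle lies below it and nothing else has moved. I'll bring the tube above the ring row so tube and rings are measured together from close by.

```bash
python3 -m crank '[[0.05,0.02,-0.01,0,0,4],[0.1,0.04,-0.01,0,0,8],[0.15,0.06,-0.01,0,0,12],[0.2,0.08,-0.01,0,0,16.8],[0.258,0.0965,-0.01,0,0,16.8],[0.258,0.0965,-0.01,0,0,16.8],[0.258,0.0965,-0.01,0,0,16.8],[0.258,0.0965,-0.01,0,0,16.8],[0.258,0.0965,-0.01,0,0,16.8]]'
cat > rel.py <<'E'
from held import *
def rel(d,T,rings,g=(.5321,.0485,.085),R2=True):
    P=cloud(d).reshape(-1,3)[d['range_z'].reshape(-1)>0]
    e=np.array([-.1045,.9945,0]); n=np.array([.9945,.1045,0]); o=[]
    for s,Ro in rings:
        w=P-np.array(g); a=w@e; b=w@n; h=w[:,2]; p=np.zeros(2)
        for wd in(.005,.003,.002,.002):
            S=(abs(a-s)<.007)&(h>.003)&(abs(np.hypot(b-p[0],h-p[1])-Ro)<wd)
            p=least_squares(lambda p:np.hypot(b[S]-p[0],h[S]-p[1])-Ro,p,loss='soft_l1',f_scale=.0005).x
        am=np.percentile(a[S],[3,97]).mean()
        o.append(np.array(g)+e*am+n*p[0]+[0,0,p[1]]); print('ring',s,S.sum(),o[-1].round(4),'tool',((o[-1]-T[:3,3])@T[:3,:3]).round(4), 's',am.round(4))
    return np.array(o)
E
python3 - <<'E'
from rel import *
T=T_tool(); d=grab('wrist'); cv2.imwrite('pics/w5.png',d['frame']); np.savez('w5.npz',**{k:np.array(v) for k,v in d.items()})
print(T.round(4)); print(held(d,T)); rel(d,T,((0,.021),(.033,.0185)))
w=dict(np.load('w1.npz')); P=cloud(w)
for x,y in((290,318),(385,318)): q=P[y-15:y+15,x-15:x+15].reshape(-1,3); print('peg',np.median(P[y-3:y+4,x-3:x+4].reshape(-1,3),0).round(3), np.percentile(q[:,2],95))
E
```

```text
clock: 7.48
position: [0.5408, -0.0328, 0.141]
ee_rot: [0.003, 0.67, 0.743, -0.001]
contact_force: [0.8, -0.0, -1.0]
width: 0.0141
[[-0.1028  0.9947  0.0027  0.5408]
 [ 0.9947  0.1028 -0.0048 -0.0328]
 [-0.005   0.0022 -1.      0.141 ]
 [ 0.      0.      0.      1.    ]]
(np.int64(11363), array([-0.00026129,  0.00037739, -0.01619987,  0.00069804]), array([0.11198363, 0.11277889, 0.11427105]))
ring 0 468 [0.5319 0.0475 0.0851] tool [ 0.0811 -0.0007  0.0554] s -0.001
ring 0.033 415 [0.5284 0.0802 0.0849] tool [ 0.114  -0.0008  0.0554] s 0.0319
peg [ 0.481 -0.051  0.021] 0.021822144429897158
peg [ 0.597 -0.042  0.021] 0.02199788772211032
```

View pics/w5.png

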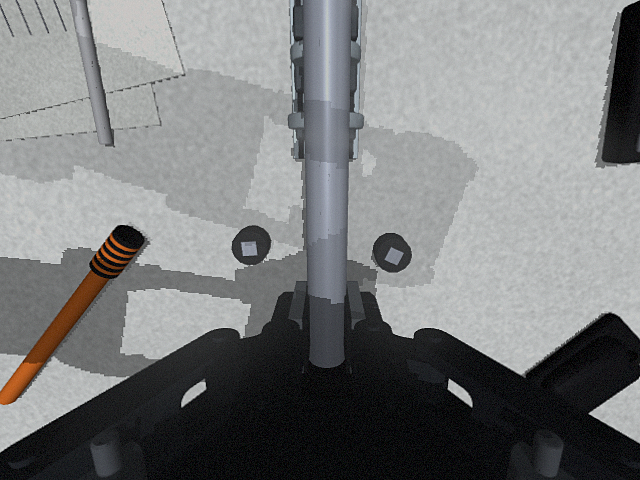

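The tube passes over the row. The wide ring's rims sit on both sides of it at (297,120) and (355,120), and the second ring's at (297,50) and (355,50), so it is nearly centred. The pegs are only 22 mm high. Next: back off, level out and descend in front of the wide ring.

```bash
python3 -m crank '[[-0.05,-0.0005,0,0,0.33,0],[-0.1,-0.0005,0,0,0.33,0],[-0.115,-0.0005,0.03,0,0.33,0],[-0.115,-0.0005,0.072,0,0.33,0],[-0.115,-0.0005,0.072,0,0.33,0],[-0.115,-0.0005,0.072,0,0.33,0],[-0.115,-0.0005,0.072,0,0.33,0],[-0.115,-0.0005,0.072,0,0.33,0]]'
cat > chk.py <<'E'
from h import *
T=T_tool(); s=manip.get_state(); A=np.array([.5320,.0482,.0850]); e=np.array([-.1045,.9945,0]); n=np.array([.9945,.1045,0])
f=lambda q:((T[:3,:3]@q+T[:3,3])-A)
for x in(0,.1655): w=f(np.array([x,-.0002+.0003*x,-.0162+.0008*x])); print('x',x,'s %.4f lat %.4f h %.4f'%(w@e,w@n,w[2]))
F=s['contact_force']; print('F axial %.2f lat %.2f z %.2f'%(F@e,F@n,F[2]),'M',s['moment'].round(2),'yaw',np.degrees(np.arctan2(T[1,0],T[0,0])).round(2),'pitch',np.degrees(T[2,0]).round(2),'roll',np.degrees(T[2,1]).round(2),s['clock'])
E
python3 chk.py
```

```text
clock: 8.52
position: [0.5532, -0.1475, 0.071]
ee_rot: [0.002, 0.67, 0.743, 0.002]
contact_force: [-0.8, 0.4, -0.6]
width: 0.0141
x 0 s -0.1968 lat 0.0003 h 0.0022
x 0.1655 s -0.0313 lat 0.0006 h 0.0020
F axial 0.52 lat -0.73 z -0.55 M [-0.1   0.02 -0.02] yaw 95.93 pitch -0.03 roll 0.27 8.525
```

```bash
python3 -m crank '[[0,-0.0005,0.002,0,0,0],[0,-0.0005,0.002,0,0,0],[0,-0.0005,0.002,0,0,0],[0,-0.0005,0.002,0,0,0]]'; python3 chk.py
python3 - <<'E'
from h import *
a=grab('scene')['frame'];b=grab('top')['frame']
o=np.vstack([cv2.resize(a[220:340,230:480],(750,360),interpolation=cv2.INTER_CUBIC),cv2.resize(b[180:250,150:400],(750,210),interpolation=cv2.INTER_CUBIC)]); cv2.imwrite('pics/c6.png',o)
E
```

```text
clock: 9.02
position: [0.5527, -0.1476, 0.069]
ee_rot: [0.002, 0.67, 0.743, 0.002]
contact_force: [-0.1, 0.3, -1.1]
width: 0.0138
x 0 s -0.1968 lat -0.0001 h 0.0002
x 0.1655 s -0.0313 lat 0.0001 h 0.0000
F axial 0.29 lat -0.07 z -1.11 M [-0.03  0.04 -0.07] yaw 95.94 pitch -0.03 roll 0.27 9.025
```

View pics/c6.png

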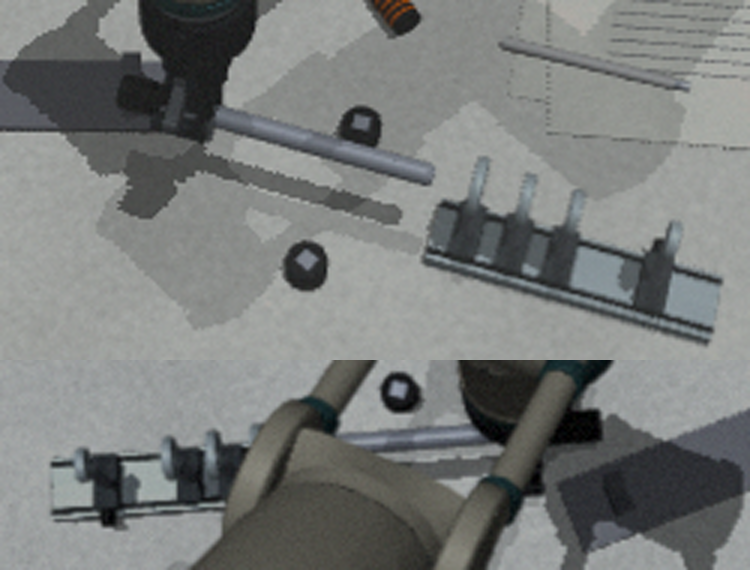

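The scene crop shows the tube in line with the ring row, its nose at (432,172) and about 30 mm short of the wide ring at (478,185). Alignment is within a few tenths of a millimetre, so I'm inserting in stages.

```bash
python3 -m crank '[[0.01,0,0,0,0,0],[0.02,0,0,0,0,0],[0.03,0,0,0,0,0],[0.04,0,0,0,0,0],[0.05,0,0,0,0,0],[0.055,0,0,0,0,0],[0.055,0,0,0,0,0],[0.055,0,0,0,0,0]]'; python3 chk.py
```

```text
clock: 10.12
position: [0.5472, -0.0931, 0.069]
ee_rot: [0.002, 0.67, 0.743, 0.002]
contact_force: [0.1, 0.3, -2.2]
width: 0.0139
x 0 s -0.1421 lat 0.0001 h 0.0002
x 0.1655 s 0.0234 lat 0.0003 h -0.0001
F axial 0.30 lat 0.12 z -2.19 M [-0.12 -0.02 -0.02] yaw 95.93 pitch -0.04 roll 0.28 10.125
```

```bash
python3 -m crank '[[0.008,0,0,0,0,0],[0.016,0,0,0,0,0],[0.024,0,0,0,0,0],[0.032,0,0,0,0,0],[0.032,0,0,0,0,0],[0.032,0,0,0,0,0]]'; python3 chk.py
python3 - <<'E'
from rel import *
T=T_tool(); d=grab('wrist'); np.savez('w7.npz',**{k:np.array(v) for k,v in d.items()})
print(held(d,T)); rel(d,T,((0,.021),))
E
```

```text
clock: 10.88
position: [0.544, -0.0613, 0.069]
ee_rot: [0.002, 0.669, 0.743, 0.001]
contact_force: [0.4, -0.1, -0.8]
width: 0.0139
x 0 s -0.1101 lat 0.0002 h 0.0002
x 0.1655 s 0.0554 lat 0.0004 h -0.0001
F axial -0.16 lat 0.40 z -0.75 M [-0.11  0.04  0.  ] yaw 95.95 pitch -0.06 roll 0.29 10.875
(np.int64(10488), array([-0.00033911,  0.00204731, -0.01619122,  0.0007376 ]), array([0.10726672, 0.1080626 , 0.11018175]))
ring 0 2059 [0.5319 0.0459 0.0847] tool [ 0.1078 -0.0008 -0.0158] s -0.0026
```

```bash
python3 -m crank '[[0,-0.0004,0,0,0.05,0],[0.006,-0.0004,0,0,0.05,0],[0.012,-0.0004,0,0,0.05,0],[0.018,-0.0004,0,0,0.05,0],[0.024,-0.0004,0,0,0.05,0],[0.03,-0.0004,0,0,0.05,0],[0.03,-0.0004,0,0,0.05,0]]'; python3 chk.py
```

```text
clock: 11.8
position: [0.5404, -0.0311, 0.069]
ee_rot: [0.002, 0.669, 0.743, 0.002]
contact_force: [0.2, -0.9, -1.3]
width: 0.0141
x 0 s -0.0797 lat -0.0002 h 0.0002
x 0.1655 s 0.0857 lat -0.0001 h 0.0000
F axial -0.89 lat 0.10 z -1.31 M [-0.06 -0.02  0.  ] yaw 95.98 pitch -0.0 roll 0.28 11.8
```

All three rings are passed with no contact. I'll advance to about 10 mm short of the expected stop (s ≈ 0.125), then feel for it.

```bash
python3 -m crank '[[0.005,0,0,0,0,0],[0.01,0,0,0,0,0],[0.015,0,0,0,0,0],[0.02,0,0,0,0,0],[0.025,0,0,0,0,0],[0.028,0,0,0,0,0],[0.028,0,0,0,0,0]]'; python3 chk.py; python3 - <<'E'
from rel import *
T=T_tool(); d=grab('wrist'); np.savez('w8.npz',**{k:np.array(v) for k,v in d.items()})
print(held(d,T)); rel(d,T,((0,.021),(.033,.0185)))
E
```

```text
clock: 12.68
position: [0.5375, -0.003, 0.069]
ee_rot: [0.002, 0.669, 0.743, 0.002]
contact_force: [-0.6, -0.4, -1.5]
width: 0.0138
x 0 s -0.0515 lat -0.0002 h 0.0002
x 0.1655 s 0.1140 lat -0.0002 h 0.0000
F axial -0.31 lat -0.67 z -1.45 M [-0.09  0.02  0.  ] yaw 96.0 pitch -0.01 roll 0.28 12.675
(np.int64(6093), array([-0.0002543 ,  0.00095953, -0.04185203,  0.24408963]), array([0.1133237 , 0.1140156 , 0.11557704]))
ring 0 2630 [0.5317 0.048  0.0852] tool [ 0.0513 -0.0003 -0.0163] s -0.0005
ring 0.033 2890 [0.5283 0.0803 0.0853] tool [ 0.0838 -0.0003 -0.0163] s 0.032
```

```bash
python3 -m crank '[[0.001,0,0,0,0,0],[0.002,0,0,0,0,0],[0.003,0,0,0,0,0],[0.004,0,0,0,0,0],[0.005,0,0,0,0,0],[0.005,0,0,0,0,0]]'; python3 chk.py; python3 -m crank '[[0.0005,0,0,0,0,0],[0.001,0,0,0,0,0],[0.0015,0,0,0,0,0],[0.0015,0,0,0,0,0]]';python3 chk.py
```

```text
clock: 13.48
position: [0.5369, 0.0019, 0.069]
ee_rot: [0.002, 0.669, 0.743, 0.002]
contact_force: [0.4, 0.1, -1.1]
width: 0.0138
x 0 s -0.0466 lat -0.0002 h 0.0002
x 0.1655 s 0.1189 lat -0.0002 h 0.0000
F axial 0.06 lat 0.43 z -1.11 M [-0.05  0.04  0.04] yaw 96.01 pitch -0.01 roll 0.28 13.475
clock: 13.98
position: [0.5368, 0.0034, 0.069]
ee_rot: [0.002, 0.669, 0.743, 0.002]
contact_force: [0.6, -0.2, -0.8]
width: 0.0139
x 0 s -0.0451 lat -0.0002 h 0.0002
x 0.1655 s 0.1204 lat -0.0002 h 0.0000
F axial -0.22 lat 0.58 z -0.82 M [-0.07 -0.04  0.02] yaw 96.01 pitch -0.01 roll 0.28 13.975
```

```bash
python3 -m crank '[[0.0005,0,0,0,0,0],[0.001,0,0,0,0,0],[0.001,0,0,0,0,0]]';python3 chk.py
```

```text
clock: 14.35
position: [0.5367, 0.0044, 0.069]
ee_rot: [0.002, 0.669, 0.743, 0.002]
contact_force: [-0.5, 0.5, -1.0]
width: 0.0138
x 0 s -0.0440 lat -0.0002 h 0.0002
x 0.1655 s 0.1215 lat -0.0002 h 0.0000
F axial 0.51 lat -0.43 z -1.02 M [-0.06 -0.02 -0.02] yaw 96.01 pitch -0.01 roll 0.28 14.35
```

```bash
python3 -m crank '[[0.0005,0,0,0,0,0],[0.0005,0,0,0,0,0]]';python3 chk.py | tail -1; sleep 1;  python3 -m crank '[[0.0005,0,0,0,0,0],[0.0005,0,0,0,0,0]]';python3 chk.py|tail -2
```

```text
clock: 14.6
position: [0.5366, 0.005, 0.069]
ee_rot: [0.002, 0.669, 0.743, 0.002]
contact_force: [0.3, -0.1, -1.1]
width: 0.0136
F axial -0.16 lat 0.27 z -1.14 M [-0.09 -0.02 -0.02] yaw 96.01 pitch -0.01 roll 0.27 14.6
clock: 14.85
position: [0.5365, 0.0055, 0.069]
ee_rot: [0.002, 0.669, 0.743, 0.002]
contact_force: [0.9, 0.6, -2.1]
width: 0.0141
x 0.1655 s 0.1226 lat -0.0003 h 0.0000
F axial 0.46 lat 0.93 z -2.10 M [-0.13 -0.04 -0.  ] yaw 96.01 pitch -0.01 roll 0.28 14.85
```

```bash
python3 -m crank '[[0.0005,0,0,0,0,0],[0.0005,0,0,0,0,0]]';python3 chk.py|tail -2
```

```text
clock: 15.1
position: [0.5365, 0.006, 0.069]
ee_rot: [0.002, 0.669, 0.743, 0.002]
contact_force: [-1.3, 0.6, -1.2]
width: 0.014
x 0.1655 s 0.1231 lat -0.0002 h 0.0000
F axial 0.76 lat -1.27 z -1.19 M [-0.1  -0.02 -0.01] yaw 96.02 pitch -0.01 roll 0.28 15.1
```

```bash
python3 -m crank '[[0.0005,0,0,0,0,0],[0.0005,0,0,0,0,0]]';python3 chk.py|tail -2
```

```text
clock: 15.35
position: [0.5364, 0.0066, 0.069]
ee_rot: [0.002, 0.669, 0.743, 0.002]
contact_force: [-0.9, -0.1, -0.9]
width: 0.0139
x 0.1655 s 0.1236 lat -0.0003 h -0.0000
F axial -0.01 lat -0.93 z -0.87 M [-0.06 -0.01 -0.02] yaw 96.02 pitch -0.01 roll 0.27 15.35
```

```bash
python3 -m crank '[[0.0005,0,0,0,0,0],[0.0005,0,0,0,0,0]]'>/dev/null;python3 chk.py|tail -1
```

```text
F axial -0.82 lat 0.13 z -1.00 M [-0.11 -0.    0.  ] yaw 96.02 pitch -0.01 roll 0.27 15.6
```

```bash
python3 -m crank '[[0.0005,0,0,0,0,0],[0.0005,0,0,0,0,0]]'>/dev/null;python3 chk.py|tail -1
```

```text
F axial 0.19 lat 0.49 z -1.85 M [-0.08  0.    0.03] yaw 96.02 pitch -0.01 roll 0.27 15.85
```

```bash
python3 -m crank '[[0.0005,0,0,0,0,0],[0.0005,0,0,0,0,0]]'>/dev/null;python3 chk.py|tail -1
```

```text
F axial 0.40 lat -0.20 z -1.30 M [-0.07 -0.02 -0.01] yaw 96.02 pitch -0.01 roll 0.27 16.1
```

```bash
python3 -m crank '[[0.0005,0,0,0,0,0],[0.0005,0,0,0,0,0]]'>/dev/null;python3 chk.py|tail -2
```

```text
x 0.1655 s 0.1257 lat -0.0003 h 0.0000
F axial -0.52 lat 0.82 z -0.45 M [-0.13 -0.02  0.02] yaw 96.03 pitch -0.02 roll 0.28 16.35
```

```bash
python3 -m crank '[[0.0005,0,0,0,0,0],[0.0005,0,0,0,0,0]]'>/dev/null;python3 chk.py|tail -1
```

```text
F axial -1.75 lat -0.81 z -0.52 M [-0.49 -0.02 -0.  ] yaw 96.05 pitch -0.07 roll 0.29 16.6
```

```bash
python3 -m crank '[[0.0005,0,0,0,0,0],[0.0005,0,0,0,0,0]]'>/dev/null;python3 chk.py|tail -2
```

```text
x 0.1655 s 0.1258 lat -0.0002 h -0.0002
F axial -4.37 lat -0.29 z -0.91 M [-0.67 -0.02  0.08] yaw 96.07 pitch -0.12 roll 0.3 16.85
```

The stop is felt at s ≈ 0.1258, about where vision put it, with 4.4 N axial. I'll hold that, then tilt the tube gently into its natural resting attitude and press again lightly before letting go.

```bash
python3 -m crank '[[0.0004,0,0,0,0,0],[0.0004,0,0,0,0,0],[0.0004,0,0,0,0,0],[0.0004,0,0,0,0,0],[0.0004,0,0,0,0,0]]'>/dev/null;python3 chk.py|tail -2; python3 -m crank '[[-0.0005,0,0.0008,0,0.4,0],[-0.0005,0,0.0015,0,0.7,0],[-0.0005,0,0.0023,0,1.1,0],[-0.0005,0,0.003,0,1.5,0],[-0.0005,0,0.003,0,1.5,0],[-0.0005,0,0.003,0,1.5,0]]';python3 chk.py
```

```text
x 0.1655 s 0.1258 lat -0.0002 h -0.0002
F axial -5.00 lat -0.02 z -1.01 M [-0.86 -0.06  0.04] yaw 96.09 pitch -0.15 roll 0.3 17.475
clock: 18.23
position: [0.5364, 0.0085, 0.0662]
ee_rot: [-0.007, 0.669, 0.744, 0.01]
contact_force: [-0.2, 0.3, -0.3]
width: 0.0138
x 0 s -0.0404 lat -0.0000 h -0.0027
x 0.1655 s 0.1251 lat -0.0002 h 0.0012
F axial 0.31 lat -0.14 z -0.31 M [-0.02  0.02 -0.06] yaw 96.08 pitch 1.37 roll 0.3 18.225
```

```bash
python3 -m crank '[[0.0005,0,0,0,0,0],[0.0005,0,0,0,0,0]]'>/dev/null;python3 chk.py|tail -2
```

```text
x 0.1655 s 0.1256 lat -0.0002 h 0.0012
F axial -0.44 lat -0.51 z -0.24 M [-0.15  0.01 -0.03] yaw 96.09 pitch 1.36 roll 0.3 18.475
```

```bash
python3 -m crank '[[0.0005,0,0,0,0,0],[0.0005,0,0,0,0,0]]'>/dev/null;python3 chk.py|tail -2
```

```text
x 0.1655 s 0.1258 lat -0.0002 h 0.0011
F axial -1.81 lat -0.50 z -0.51 M [-0.38  0.01  0.02] yaw 96.11 pitch 1.32 roll 0.31 18.725
```

```bash
python3 -m crank '[[0.0006,0,0,0,0,0],[0.0006,0,0,0,0,0],[0.0006,0,0,0,0,0],[0.0006,0,0,0,0,0],[0.0006,0,0,0,0,0],[0.0006,0,0,0,0,0],[0.0006,0,0,0,0,0],[0.0006,0,0,0,0,0]]'>/dev/null;python3 chk.py|tail -2
```

```text
x 0.1655 s 0.1259 lat -0.0002 h 0.0010
F axial -5.32 lat -1.04 z -1.28 M [-0.93 -0.04  0.03] yaw 96.12 pitch 1.27 roll 0.32 19.725
```

```bash
python3 -m crank '[[0.0002,0,0,0,0,0],[0.0002,0,0,0,0,0],[0.0002,0,0,0,0,0],[0.0002,0,0,0,0,0],[0.0002,0,0,0,0,0],[0.0002,0,0,0,0,0]]' 0.5 20; python3 chk.py
python3 - <<'E'
from rel import *
T=T_tool(); d=grab('wrist'); cv2.imwrite('pics/w9.png',d['frame']); np.savez('w9.npz',**{k:np.array(v) for k,v in d.items()})
E
```

```text
clock: 20.48
position: [0.5365, 0.0095, 0.0663]
ee_rot: [-0.006, 0.668, 0.744, 0.01]
contact_force: [0.4, -0.9, 1.1]
width: 0.0428
x 0 s -0.0393 lat 0.0002 h -0.0026
x 0.1655 s 0.1261 lat -0.0002 h 0.0010
F axial -0.95 lat 0.30 z 1.07 M [0.02 0.01 0.03] yaw 96.12 pitch 1.28 roll 0.32 20.475
```

View pics/w9.png

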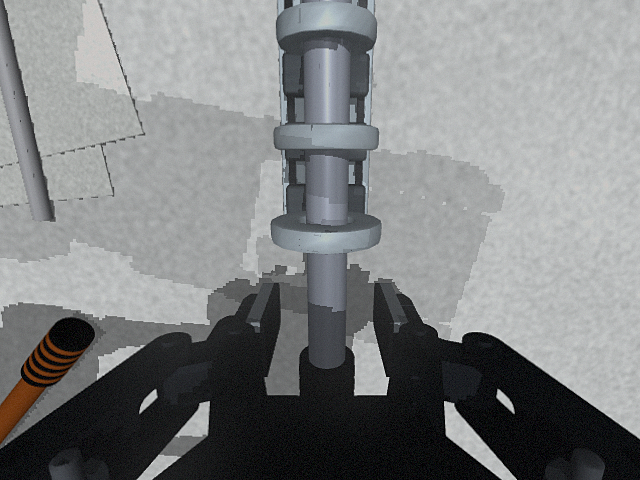

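The tube lies through all three rings, with the wide ring at (328,232) and the fingers open and clear on both sides. I'll retreat straight up, then look at the stop from above.

```bash
python3 -m crank '[[0,0,-0.02,0,0,0],[0,0,-0.05,0,0,0],[0,0,-0.1,0,0,0],[0,0,-0.13,0,0,0],[0.05,0,-0.13,0,0,0],[0.11,0,-0.13,0,0,0],[0.11,0,-0.13,0,0,0],[0.11,0,-0.13,0,0,0],[0.11,0,-0.13,0,0,0]]'
python3 - <<'E'
from rel import *
T=T_tool(); d=grab('wrist'); np.savez('w10.npz',**{k:np.array(v) for k,v in d.items()})
o=rel(d,T,((.066,.0165),(.128,.013)))
P=cloud(d).reshape(-1,3)[d['range_z'].reshape(-1)>0]; w=P-np.array([.532,.0482,.085]); e=np.array([-.1045,.9945,0]); n=np.array([.9945,.1045,0])
a,b,h=w@e,w@n,w[:,2]
k=(abs(b)<.009)&(h>.002)&(h<.014)
for s in np.arange(.074,.14,.002): m=k&(abs(a-s)<.001); print(round(s,3),m.sum(),(h[m].max()*1000).round(1) if m.any() else None)
f=d['frame']; c=cv2.resize(f[0:300,220:440],None,fx=2,fy=2,interpolation=cv2.INTER_CUBIC)
sc=grab('scene')['frame'][220:340,330:490]; c2=cv2.resize(sc,(340,255),interpolation=cv2.INTER_CUBIC)
im=np.zeros((600,790,3),np.uint8); im[:,:440]=c; im[:255,445:785]=c2; cv2.imwrite('pics/w10.png',im)
E
```

```text
clock: 21.65
position: [0.5245, 0.1147, 0.1985]
ee_rot: [-0.006, 0.669, 0.743, 0.009]
contact_force: [0.4, -0.7, -0.6]
width: 0.0423
ring 0.066 431 [0.525  0.1136 0.0852] tool [-0.0036 -0.0002  0.1132] s 0.0655
ring 0.128 377 [0.5184 0.1781 0.0853] tool [ 6.120e-02 -1.000e-04  1.145e-01] s 0.1303
0.074 52 9.8
0.076 48 9.3
0.078 52 9.8
0.08 50 9.5
0.082 52 9.4
0.084 52 9.1
0.086 51 9.5
0.088 55 9.2
0.09 52 9.6
0.092 50 9.5
0.094 57 10.3
0.096 48 10.6
0.098 57 9.8
0.1 56 9.3
0.102 50 9.6
0.104 56 9.9
0.106 56 10.5
0.108 61 9.5
0.11 52 9.9
0.112 60 10.2
0.114 63 10.5
0.116 65 10.6
0.118 59 10.7
0.12 56 10.2
0.122 60 10.6
0.124 58 9.7
0.126 58 13.6
0.128 71 14.0
0.13 69 14.0
0.132 53 13.6
0.134 72 13.8
0.136 0 None
0.138 0 None
0.14 0 None
```

View pics/w10.png

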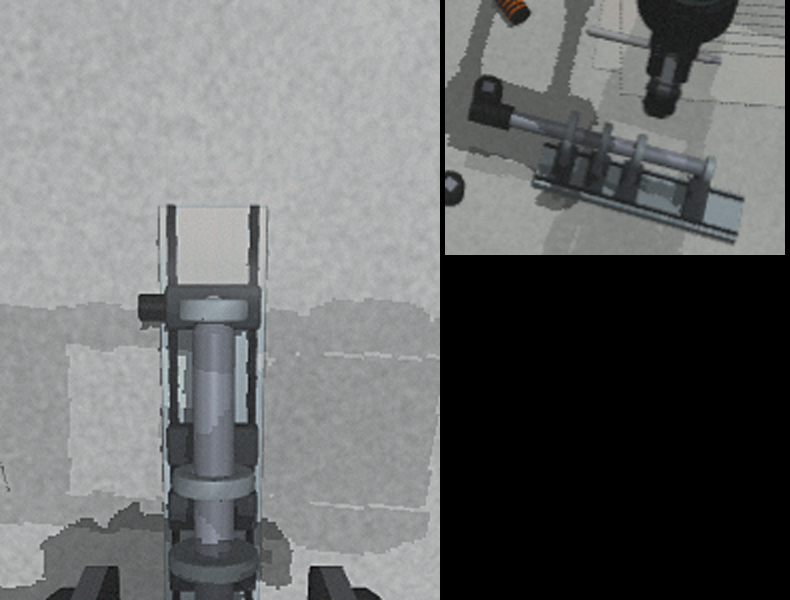

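The close view shows the nose meeting the stop ring at (214,322) with no visible gap. The tube runs through all the rings and the fingers are clear. Handing in.

```bash
python3 -c "
from rig import job,manip
s=manip.get_state();print(s['clock'],s['contact_force'],abs(s['qd']).max());print(job.sign_off())"
```

```text
21.75 [-0.00693896 -0.29877859 -0.02309568] 0.0021178355687077183
the job is handed in; nothing more can be done
None
```

The tube now lies in the rings with its nose against the smallest ring, and the job is handed in at 21.8 s of the allowed 69 s.

- **Lift and insertion:** I gripped the tube about 54 mm tailward of its centre, lifted it off the cradle and passed it nose first through the three rings. There was no contact force above sensor noise on the way.
- **Pressing home:** I felt the stop about 126 mm beyond `ring_wide`. I held about 5 N there, then tilted the tube about 1.4° to its resting angle and pressed again at about 5.3 N for 1 s. Force was read at the end of each small move, never above about 5.3 N.
- **Release:** I opened the fingers part way and withdrew straight up.

**Last checks:** The wrist view shows the nose against the stop with no visible gap. Range readings follow the shaft to about 125 mm, and the stop's near face reads about 126 mm, which agrees with the felt contact. The arm was still, with contact force at noise level. Nothing else looked moved, though I did not compare the whole desk before and after. No check failed.

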